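# Vent the lacquer curing box

## Robot

A 6-joint arm with a two-finger parallel gripper is mounted at the origin on the work surface. World frame = base frame: x ahead of the robot, y to its left, z up, the work surface at z = 0. Lengths are in m, angles in rad, forces in N, time in s.
With the tool pointing down it reaches from about 0.375 to 0.9 m from the base axis. Payload 3.1 kg.
Tool frame: the origin (TCP) lies between the finger pads, 19 mm behind the fingertips; this is the grasp point; z points along the fingers, y is the line along which they close (so a half turn about z gives the same grasp; the last joint's range is limited). The gripper opens to 87 mm and grips with 3 to 60 N. Pads are 19 mm wide; open, the fingers measure 117 mm over their backs; the gripper's body (75 mm by 190 mm) begins 51 mm behind the grasp point.
Start: joints at [0.948, 0.527, 1.433, -0, 1.181, -0.178], TCP at [0.269, 0.564, 0.241] pointing down, gripper open.
Joint ranges: [-3.08, 3.08], [-0.75, 2.2], [0.22, 2.44], [-1.43, 4.57], [0, 2.65], [-2.85, 2.85]. Speed limits (rad/s): [2.79, 2.79, 3.14, 3.14, 3.14, 3.14].

## Interface

Orientations are given as a unit quaternion [x, y, z, w].
In Python, from rig import get_obs, camera, hand_in, cut_out gives the robot as it stands.
- The arm moves only by the tool step_arm, never from a script. Its argument "rows" is a list of rows, each a list of 6 numbers: the shift along the world's x, y, z in m, then the turn, a rotation vector about the world's x, y, z in degrees. A call has 1 to 12 rows; each row shifts and turns the commanded pose from where the row before left it; what a row does not reach is not made up. A row lasts 1/8 s, in which the tool goes at most 62.5 mm and 10.7 degrees, less where a joint would pass 70% of its speed; a pose out of reach is approached as far as the arm can. A call is refused whole if a number of a shift passes 0.0625 or a number of a turn 10.7, either way. A call with a gripper value outside its range is refused whole. "jaw" is the finger opening in m, from 0 to 0.087, set as the call begins (left out, the last holds). The fingers move at their own pace and stop on an object; "squeeze" is the grip in N (left out, the last holds). Time passes only in rows, so rows that do not move let the fingers close. It gives the time, the measured TCP pose, the force, the opening and the grip force at its end, in the units of the state.
- get_obs(): the state, without advancing time (a new reading comes with each control period).
- camera(name): name is "scene" or "top" or "wrist"; returns a dict with "pixels" (400x640x3 uint8, blue, green, red), "depth" (400x640 float32, m along the optical axis (not along the pixel's ray), 0 where there is no reading), "fov_y" (degrees; the focal length in pixels is half the picture's height over the tangent of half this angle, whatever the lens; pixels are square), "cx", "cy" (the principal point, pixels), "extrinsics" (4x4, takes a point from camera to world coordinates); the wrist camera has in their place "mount" (4x4, takes a point from camera to tool coordinates, whose origin is the TCP and whose axes are the flange's). Camera axes: x right, y up, looking along -z (the intrinsics and any distortion apply to the point x, -y, -z); pixel columns grow to the right and rows downward; lengths in m; the calibration is good to about 2 mm. A picture is of the moment at which its call begins: read the wrist's pose just before it.
- hand_in(): hands the job in; it is judged then, once.
Trained networks look in the newest picture that a camera, given by its name, has taken for a name from the list of things; names that differ only in an ending like _2 or _b are one class to them, and where a whole thing is asked for, a point or a joint stands for the part that bears it (a point fixed in the world has none). Each returns a list of dicts, best first, with "confidence" (0 to 1); they miss things now and then, are a little off and sometimes report something else, mostly with a low value. They report only what shows in the picture. A call takes as long as a camera call.
- cut_out(label, camera): "region" (400x640 bool, what is visible of it) and "extent" ([centre column, centre row, width, height] in pixels, round what is visible of it).
The state is a dict: "time": time; "q": joint angles; "joint_velocities": joint speeds; "joint_torque": joint torques, N m; "position": TCP position; "tool_rot": TCP orientation; "ft_force": force on the tool from outside, world axes, zero at the start; "moment": the same for the moment, N m; "grip_width": finger opening in m; "grip_force": force on a finger pad.
Only numpy, scipy, OpenCV 4.12 (cv2) and the standard library are available. Lean on these libraries where they do the work, as an engineer would, in place of code of your own. Each camera call takes 0.05 s, during which the arm holds its last target. There are 200 camera calls.

## Task

The lacquer on the dolls in the curing box has set: with the lid still shut, press the three round keys on top of the box's side console fully down one at a time, letting each come back up, from the smallest key to the medium one to the largest. Then take the lid by its steel bar, raise it smoothly to 40 degrees from closed (within 5 degrees) and keep it there so that the fumes clear; it falls shut if let go, so finish still holding the bar in the fingers with the lid at that angle. Leave the doll, compass, burnisher and tool rest post on the bench where they are.

Things in the scene. Friction and masses are not known exactly. Their poses are not given: they have to be found in the camera images.
- curing_box: Grey box, fixed to the bench; place and yaw vary. Origin: centre of the chamber's underside; x from bar side to hinge side, y towards the console, z up. Open-topped chamber 180 (x) x 220 (y) x 110 mm high, lid on top; console: a solid block 180 x 80 mm, also 110 mm high, against the +y side, centred at y = 151 mm.
- lid (a joint): Lid angle, rad: 0 shut (start), 0.698 = 40 degrees, stop at 1.3; grows as the bar end rises. It falls shut from any angle. Aluminium frame with clear pane, 180 x 220 x 10 mm, 0.35 to 0.7 kg with bar, lying on the chamber rim, hinged along the box's y on its +x rim.
- lid_hinge (a point): Middle of the lid's hinge axis: the +x top rim of the chamber, 110 mm above the bench. The axis runs along the box's y.
- lid_bar (a point): Round steel bar, 10 mm thick, 120 mm long, parallel to the hinge, 50 mm out from the lid's free edge on the box's -x side, on an 8 mm arm at each end. Origin: middle of its axis; y along it, x to the hinge, z out of the lid's top, turning with it. 115 mm above the bench when shut; 230 mm from the hinge axis along the lid and 5 mm above it. It can turn between the fingers.
- key_small (a joint): How far the smallest key is pressed, m: 0 up, 0.006 fully down; springs back. Fully down takes 4 N.
- key_medium (a joint): The same for the medium key.
- key_large (a joint): The same for the largest key.
- key_small_top (a point): Centre of the top face of the smallest key, 18 mm across, 22 mm above the console top when up; z up. Keys are round aluminium buttons that go straight down in round black housings, each 16 mm wider than its key and 12 mm high. They stand in a row along the box's x on the console, 62 mm apart; which is where varies.
- key_medium_top (a point): The same for the medium key, 28 mm across.
- key_large_top (a point): The same for the largest key, 40 mm across.
- doll: Bystander: nested yellow doll set, standing, 120 mm high, 84 mm across. Origin: centre of its underside.
- compass: Bystander: steel scribing compass lying flat, about 165 mm long, 50 mm wide, 10 mm high. Origin: mid length, on the bench.
- burnisher: Bystander: horn-handled burnisher lying flat, 190 mm long, 22 mm wide, 16 mm high. Origin: front end of the handle, on the bench.
- rest_post: Bystander: chunky aluminium tool rest post, standing, base 70 x 70 mm, 90 mm high, top bar 90 mm long. Origin: centre of its underside.

How it is judged:
On the way, in this order (a step that is already met when the one before it is completed fails the run):
1. the smallest key is fully down, the other two are up and the lid is shut (value of joint key_small above 0.0042 m and value of joint each of key_medium, key_large below 0.002 m and value of joint lid below 0.05 rad), for 0.05 s.
2. the medium key is fully down, the other two are up and the lid is shut (value of joint key_medium above 0.0042 m and value of joint each of key_small, key_large below 0.002 m and value of joint lid below 0.05 rad), for 0.05 s.
3. the largest key is fully down, the other two are up and the lid is shut (value of joint key_large above 0.0042 m and value of joint each of key_small, key_medium below 0.002 m and value of joint lid below 0.05 rad), for 0.05 s.
At the end, for the whole second after the job is handed in: The lid stands still between 35 and 45 degrees open, carried by the fingers at its bar (more than 1 N of contact, TCP within 65 mm of the bar's middle), all three keys are up again (less than 2 mm down), and the four bystanders are within 20 mm of where they were (value of joint lid between 0.611 and 0.785 rad and velocity of joint lid between -0.1 and 0.1 rad/s and contact force between the fingers and curing_box above 1 N and distance between the grasp point and lid_bar below 0.065 m and value of joint each of key_small, key_medium, key_large below 0.002 m and distance of each of doll, compass, burnisher, rest_post from where it was at the start of the episode below 0.02 m); the arm keeps its last pose, push and grip.
It fails at once if two keys are pressed at once (value of joint each of key_small, key_medium above 0.003 m or value of joint each of key_small, key_large above 0.003 m or value of joint each of key_medium, key_large above 0.003 m).
It fails at once if the lid is thrown up or drops (faster than 2 rad/s) (velocity of joint lid above 2 rad/s or velocity of joint lid below -2 rad/s).
It fails at once if a bystander is moved more than 20 mm (distance of any of doll, compass, burnisher, rest_post from where it was at the start of the episode above 0.02 m).
It also fails if it takes over 56 s, if anything falls off the work surface, if the arm or the gripper's body presses on something with over 40 N, if the wrist force passes 120 N, or if a joint passes its speed limit or range.

## Working session

There is one attempt and no reset: what is moved stays moved. The work goes in short steps, Python scripts to look and compute and a tool call to move; the robot and the scene stay as the last step left them, time stands still between calls to the robot, and variables do not carry over. Pictures are saved under pics/ and viewed, at most 10 in all, crops included, and the job is handed in when it is done.

Besides the shell and the picture viewer there is one more tool, called after "Request:" as name(argument=value, ...), one argument or row to a line, values as JSON. step_arm: Moves the arm, as the interface text tells. Its arguments: {"type":"object","properties":{"rows":{"type":"array"},"jaw":{"type":"number"},"squeeze":{"type":"number"}},"required":["rows"]}

```bash
mkdir -p pics; cat > h.py <<'E'
import numpy as np, cv2
from rig import get_obs, camera, hand_in, cut_out
from scipy.spatial.transform import Rotation as R
def shot(name):
    o=get_obs(); c=camera(name)
    if 'extrinsics' in c: E=np.array(c['extrinsics'])
    else:
        T=np.eye(4);T[:3,:3]=R.from_quat(o['tool_rot']).as_matrix();T[:3,3]=o['position'];E=T@np.array(c['mount'])
    c['E']=E; c['f']=200/np.tan(np.radians(c['fov_y'])/2); return c
def pts(c,u,v,d):
    u=np.asarray(u,float);v=np.asarray(v,float)
    p=np.stack([(u-c['cx'])/c['f']*d,-(v-c['cy'])/c['f']*d,-d,np.ones_like(d)],-1)
    return (p@c['E'].T)[...,:3]
def ray_z(c,u,v,z):
    d=c['E'][:3,:3]@np.array([(u-c['cx'])/c['f'],-(v-c['cy'])/c['f'],-1]);o=c['E'][:3,3]
    return o+d*(z-o[2])/d[2]
def region(c,m):
    m=m&(c['depth']>0);v,u=np.nonzero(m);return pts(c,u,v,c['depth'][v,u])
E
python3 - <<'E'
from h import *
ims=[]
for n in ['scene','top']:
    c=shot(n);cv2.imwrite(f'pics/{n}.png',c['pixels']);print(n,[k for k in c],c['fov_y'],c['E'][:3,3].round(3))
    for l in ['curing_box','lid_bar','key_small_top','key_medium_top','key_large_top','doll','compass','burnisher','rest_post']:
        for r in cut_out(l,n)[:2]:
            p=region(c,r['region'])
            if len(p): print(l,round(r['confidence'],2),np.round(r['extent']),np.median(p,0).round(3),np.percentile(p[:,2],[5,95]).round(3))
print(get_obs())
E
```

```text
scene ['pixels', 'depth', 'fov_y', 'cx', 'cy', 'extrinsics', 'E', 'f'] 54.98288455110229 [0.883 0.648 0.811]
curing_box 0.98 [295. 248. 108. 124.] [0.597 0.066 0.117] [0.023 0.122]
lid_bar 0.65 [295. 220. 101.  74.] [ 0.573 -0.002  0.12 ] [0.116 0.123]
key_small_top 0.47 [288. 258.   6.  10.] [0.641 0.128 0.132] [0.125 0.135]
key_medium_top 0.61 [314. 254.  16.   9.] [0.582 0.138 0.133] [0.125 0.135]
key_large_top 0.62 [294. 219. 102.  75.] [ 0.573 -0.004  0.12 ] [0.116 0.123]
key_large_top 0.48 [337. 245.  16.  16.] [0.521 0.147 0.133] [0.126 0.135]
doll 0.84 [220. 161.  23.  40.] [ 0.624 -0.412  0.064] [0.02  0.117]
compass 0.91 [424. 360.  67.  49.] [0.476 0.439 0.008] [0.003 0.011]
burnisher 0.47 [317. 148.  33.  23.] [ 0.238 -0.407  0.014] [0.005 0.019]
rest_post 0.56 [342. 382.  47.  35.] [0.68  0.405 0.09 ] [0.016 0.093]
top ['pixels', 'depth', 'fov_y', 'cx', 'cy', 'extrinsics', 'E', 'f'] 52.85744718866495 [ 0.357 -0.025  1.49 ]
curing_box 0.98 [305. 176.  95.  79.] [0.57  0.012 0.117] [0.103 0.123]
lid_bar 0.98 [316. 177.  70.  69.] [ 0.566 -0.015  0.119] [0.113 0.124]
key_sm
[... 605 characters left out ...]
 9.47465049e-01,  5.27439533e-01,  1.43272954e+00,  1.52578017e-05,
        1.18139270e+00, -1.78464724e-01]), 'joint_velocities': array([-4.87708620e-05, -1.68098236e-03, -8.63293890e-04,  1.26450838e-04,
       -1.11485012e-03,  1.67846196e-03]), 'joint_torque': array([ 4.33654432e-04, -4.40018320e+01, -1.76988459e+01,  6.34103897e-02,
        5.05576422e-02,  7.67104268e-06]), 'position': array([0.26889078, 0.56416382, 0.24127616]), 'tool_rot': array([ 2.20606428e-01,  9.75362909e-01,  1.69682769e-05, -4.73571481e-07]), 'ft_force': array([ 0.20041882, -0.19540316, -0.0753631 ]), 'moment': array([ 0.01144559,  0.02963596, -0.01082295]), 'grip_force': 0.0, 'grip_width': 0.08711116508634756}
```

```bash
python3 - <<'E'
import cv2
a=cv2.imread('pics/scene.png')[170:320,220:420];cv2.imwrite('pics/c1.png',cv2.resize(a,None,fx=4,fy=4,interpolation=cv2.INTER_CUBIC))
E
```

```text
(no output)
```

View pics/c1.png

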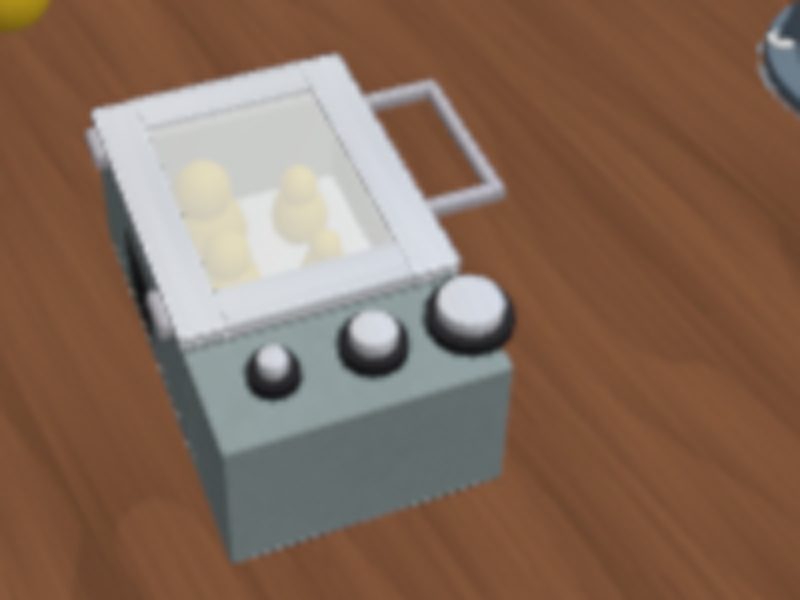

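Request:
step_arm(
  rows=[
    [0.02,-0.04,0.013,0,0,-6.1],
    [0.02,-0.04,0.013,0,0,-6.1],
    [0.02,-0.04,0.013,0,0,-6.1],
    [0.02,-0.04,0.013,0,0,-6.1],
    [0.02,-0.04,0.013,0,0,-6.1],
    [0.02,-0.04,0.013,0,0,-6.1],
    [0.02,-0.04,0.013,0,0,-6.1],
    [0.02,-0.04,0.013,0,0,-6.1],
    [0.02,-0.04,0.013,0,0,-6.1],
    [0.02,-0.04,0.013,0,0,-6.1],
    [0.02,-0.04,0.013,0,0,-6.1],
    [0.02,-0.04,0.013,0,0,-6.1],
  ],
  jaw=0,
)

```text
time: 2.5
position: [0.5093, 0.0828, 0.3979]
tool_rot: [0.76, 0.65, 0.0, 0.0]
ft_force: [0.1, 0.9, 0.4]
grip_width: 0.0006
grip_force: 0.0
```

```bash
python3 - <<'E'
from h import *
c=shot('wrist');cv2.imwrite('pics/w1.png',c['pixels']);np.savez('w1.npz',**c)
print(np.array(c['mount']).round(3),c['fov_y'],get_obs()['position'],get_obs()['q'])
for l in ['lid','lid_bar','key_small_top','key_medium_top','key_large_top']:
    for r in cut_out(l,'wrist')[:2]:
        p=region(c,r['region'])
        if len(p): print(l,round(r['confidence'],2),np.round(r['extent']),np.median(p,0).round(3),np.percentile(p[:,2],[5,95]).round(3))
E
```

```text
[[-0.002  0.957  0.29   0.08 ]
 [ 1.     0.002  0.001 -0.001]
 [ 0.     0.29  -0.957 -0.144]
 [ 0.     0.     0.     1.   ]] 59.53784278229235 [0.51323273 0.07792044 0.39957886] [-0.06202023  0.2238864   1.46964095 -0.00499034  1.44080251  0.10021634]
lid 0.95 [364. 204. 190. 120.] [0.575 0.029 0.118] [0.116 0.121]
lid_bar 0.79 [365. 203. 193. 118.] [0.575 0.029 0.119] [0.116 0.121]
key_small_top 0.68 [430. 112.  14.  13.] [0.638 0.126 0.132] [0.124 0.133]
key_medium_top 0.79 [375. 111.  25.  27.] [0.577 0.135 0.132] [0.129 0.133]
key_large_top 0.85 [321. 111.  39.  36.] [0.517 0.145 0.132] [0.124 0.133]
```

View pics/w1.png

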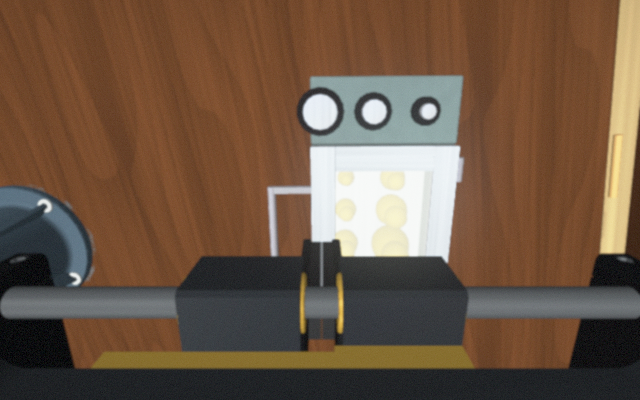

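Request:
step_arm(
  rows=[
    [-0.006,-0.03,-0.003,0,0,0],
    [-0.006,-0.03,-0.003,0,0,0],
    [-0.006,-0.03,-0.003,0,0,0],
    [-0.006,-0.03,-0.003,0,0,0],
    [-0.006,-0.03,-0.003,0,0,0],
    [-0.006,-0.03,-0.003,0,0,0],
    [-0.006,-0.03,-0.003,0,0,0],
    [0,0,0,0,0,0],
    [0,0,0,0,0,0],
  ],
)

```text
time: 3.92
position: [0.4667, -0.1244, 0.3761]
tool_rot: [0.758, 0.652, 0.0, -0.001]
ft_force: [-0.9, 0.5, 0.6]
grip_width: 0.0005
grip_force: 0.0
```

```bash
python3 - <<'E'
from h import *
c=shot('wrist');cv2.imwrite('pics/w2.png',c['pixels']);np.savez('w2.npz',**c)
o=get_obs();print(o['position'],o['tool_rot'])
for n in ['lid_bar','key_small_top','key_medium_top','key_large_top']:
    for r in cut_out(n,'wrist')[:1]:
        print(n,round(r['confidence'],2),np.round(r['extent']))
        if n!='lid_bar': 
            v,u=np.nonzero(r['region']); print(ray_z(c,u.mean(),v.mean(),.132).round(4))
# keys by blob in all views
w1=dict(np.load('w1.npz'))
for nm,cc in [('w1',w1),('w2',c)]:
    v,u=np.nonzero(cc['depth']>0);P=pts(cc,u,v,cc['depth'][v,u])
    for nme,k in [('S',(.638,.126)),('M',(.577,.135)),('L',(.517,.145))]:
        s=(np.hypot(P[:,0]-k[0],P[:,1]-k[1])<.028)&(P[:,2]>.128)&(P[:,2]<.138)
        br=cc['pixels'].min(2)[v[s],u[s]]>150
        uu,vv=u[s][br],v[s][br]
        if len(uu): 
            m,(w,h),_=cv2.minAreaRect(np.c_[uu,vv].astype(np.float32)); print(nm,nme,len(uu),ray_z(cc,(uu.min()+uu.max())/2,(vv.min()+vv.max())/2,.132).round(4),np.median(P[s][br][:,2]).round(4),P[s][br].ptp(0)[:2] if hasattr(P,'ptp') else np.ptp(P[s][br],0)[:2].round(3))
    # bar points
    b=np.array([-.988,.155]);q=P[:,:2]-np.array([.554,-.014]);ex=np.array([np.cos(np.radians(-8.9)),np.sin(np.radians(-8.9))]);ey=np.array([-ex[1],ex[0]])
    s=(abs(q@ex+.14)<.025)&(abs(q@ey)<.075)&(P[:,2]>.09)&(P[:,2]<.14)
    Q=P[s];x=Q[:,:2]-np.array([.554,-.014]);xb=x@ex;yb=x@ey
    if len(Q):
        print(nm,'bar n',len(Q))
        for a in np.arange(-.07,.07,.02):
            t=(yb>=a)&(yb<a+.02)
            if t.sum(): print(a.round(2),t.sum(),np.median(xb[t]).round(4),np.percentile(Q[t,2],[5,50,95]).round(4))
        print('y ext',yb.min(),yb.max())
E
```

```text
[ 0.46684904 -0.12432299  0.37619322] [ 7.58013487e-01  6.52238747e-01  1.76070124e-04 -3.73314459e-04]
lid_bar 0.76 [384.  79. 228. 158.]
w1 S 184 [0.6386 0.1261 0.132 ] 0.1318 [0.017 0.016]
w1 M 460 [0.5781 0.1357 0.132 ] 0.1319 [0.027 0.026]
w1 L 941 [0.5164 0.1449 0.132 ] 0.132 [0.038 0.039]
w1 bar n 552
-0.05 23 -0.1212 [0.1154 0.1193 0.121 ]
-0.03 104 -0.1217 [0.1166 0.1193 0.1207]
-0.01 112 -0.1215 [0.1157 0.119  0.1208]
0.01 112 -0.1217 [0.1163 0.1191 0.1209]
0.03 117 -0.1219 [0.1167 0.1191 0.1206]
0.05 84 -0.1212 [0.1132 0.1192 0.1208]
y ext -0.03477233028895492 0.05961993950657927
w2 bar n 1064
-0.07 102 -0.1206 [0.1162 0.1192 0.1209]
-0.05 171 -0.121 [0.1153 0.1192 0.1208]
-0.03 179 -0.1213 [0.1163 0.1191 0.1208]
-0.01 187 -0.1216 [0.1161 0.1191 0.1208]
0.01 198 -0.1216 [0.1154 0.119  0.1207]
0.03 211 -0.1215 [0.1161 0.1191 0.1212]
0.05 16 -0.1195 [0.1119 0.1176 0.1201]
y ext -0.06017611194049151 0.05144678908768294
```

View pics/w2.png

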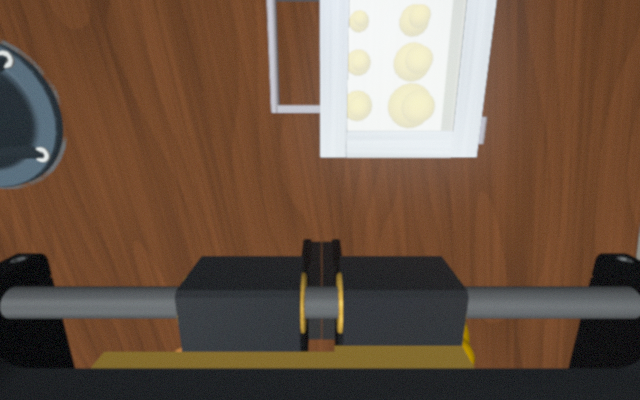

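```bash
python3 - <<'E'
from h import *
e=np.array([.6386-.5164,.1261-.1449]);th=np.arctan2(e[1],e[0]);print('keyrow deg',np.degrees(th),np.linalg.norm(e))
for nm in ['w1','w2']:
    c=dict(np.load(nm+'.npz'));v,u=np.nonzero(c['depth']>0);P=pts(c,u,v,c['depth'][v,u])
    s=(P[:,2]>.108)&(P[:,2]<.126)&(abs(P[:,0]-.5)<.22)&(abs(P[:,1])<.25);P=P[s]
    ex=np.array([np.cos(th),np.sin(th)]);ey=np.array([-ex[1],ex[0]])
    x=(P[:,:2]-[.5781,.1357])@ex;y=(P[:,:2]-[.5781,.1357])@ey
    for y0 in np.arange(-.28,.06,.03):
        t=abs(y-y0)<.008
        if t.sum()<3: continue
        xs=np.sort(x[t]);g=np.nonzero(np.diff(xs)>.012)[0]
        seg=np.split(xs,g+1);print(nm,y0.round(2),[(len(q),q[0].round(4),q[-1].round(4)) for q in seg])
    bar=(x<x.min()+.011)
    print('bar',x[bar].mean(),y[bar].min(),y[bar].max(),np.percentile(P[bar,2],[5,50,95]),'lid y',y.min(),np.polyfit(y[bar],x[bar],1))
E
```

```text
keyrow deg -8.746162262555215 0.12363769651687949
w1 -0.19 [(18, np.float64(-0.1283), np.float64(-0.1186)), (377, np.float64(-0.0336), np.float64(0.1061))]
w1 -0.16 [(84, np.float64(-0.1282), np.float64(-0.1187)), (1494, np.float64(-0.0732), np.float64(0.106))]
w1 -0.13 [(91, np.float64(-0.1284), np.float64(-0.1189)), (1649, np.float64(-0.0729), np.float64(0.1064))]
w1 -0.1 [(2101, np.float64(-0.1284), np.float64(0.1059))]
w1 -0.07 [(1903, np.float64(-0.0734), np.float64(0.1147))]
w1 -0.04 [(1888, np.float64(-0.0732), np.float64(0.1062))]
w1 -0.01 [(97, np.float64(-0.0888), np.float64(-0.0749)), (1373, np.float64(-0.049), np.float64(0.1054))]
w1 0.02 [(2088, np.float64(-0.0861), np.float64(0.1057))]
bar -0.12279498440407441 -0.1860799797765185 -0.09168189064153882 [0.11608871 0.11911494 0.12082572] lid y -0.19703697288524896 [ 0.00051377 -0.12272509]
w2 -0.25 [(2260, np.float64(-0.0718), np.float64(0.1157))]
w2 -0.22 [(2442, np.float64(-0.073), np.float64(0.1151))]
w2 -0.19 [(135, np.float64(-0.128), np.float64(-0.1181)), (2458, np.float64(-0.073), np.float64(0.1067))]
w2 -0.16 [(150, np.float64(-0.1282), np.float64(-0.1179)), (2687, np.float64(-0.073), np.float64(0.1069))]
w2 -0.13 [(163, np.float64(-0.1281), np.float64(-0.1181)), (2896, np.float64(-0.0729), np.float64(0.1065))]
w2 -0.1 [(1711, np.float64(-0.1276), np.float64(0.1069))]
bar -0.12258102920743215 -0.21147874142607487 -0.09986372484539606 [0.11583679 0.11912619 0.12087695] lid y -0.26190450401832965 [-0.00231039 -0.12293631]
```

Request:
step_arm(
  rows=[
    [0.017,0.025,-0.01,0,0,0],
    [0.017,0.025,-0.01,0,0,0],
    [0.017,0.025,-0.02,0,0,0],
    [0.017,0.025,-0.02,0,0,0],
    [0.017,0.025,-0.02,0,0,0],
    [0.017,0.025,-0.02,0,0,0],
    [0.017,0.025,-0.02,0,0,0],
    [0.017,0.025,-0.02,0,0,0],
    [0.017,0.025,-0.02,0,0,0],
    [0.019,0.0254,-0.02,0,0,0],
    [0,0,-0.02,0,0,0],
    [0,0,0,0,0,0],
  ],
)

```text
time: 5.68
position: [0.6375, 0.1254, 0.1742]
tool_rot: [0.758, 0.652, -0.002, -0.001]
ft_force: [-0.6, 0.2, 0.3]
grip_width: 0.0007
grip_force: 0.0
```

Request:
step_arm(
  rows=[
    [0,0,-0.013,0,0,0],
    [0,0,-0.006,0,0,0],
    [0,0,-0.006,0,0,0],
    [0,0,0,0,0,0],
    [0,0,0,0,0,0],
  ],
)

```text
time: 6.3
position: [0.639, 0.1245, 0.1515]
tool_rot: [0.759, 0.651, 0.0, 0.0]
ft_force: [-0.1, 0.4, -0.4]
grip_width: 0.0007
grip_force: 0.0
```

At contact height; press further.

Request:
step_arm(
  rows=[
    [0,0,-0.003,0,0,0],
    [0,0,-0.003,0,0,0],
    [0,0,-0.001,0,0,0],
    [0,0,0,0,0,0],
    [0,0,0,0,0,0],
  ],
)

```text
time: 6.92
position: [0.6393, 0.1245, 0.1451]
tool_rot: [0.759, 0.652, 0.0, 0.0]
ft_force: [-0.5, -0.7, 4.8]
grip_width: 0.0005
grip_force: 2.6
```

Request:
step_arm(
  rows=[
    [0,0,-0.002,0,0,0],
    [0,0,0,0,0,0],
    [0,0,0,0,0,0],
  ],
)

```text
time: 7.3
position: [0.6393, 0.1246, 0.1449]
tool_rot: [0.759, 0.652, 0.001, 0.001]
ft_force: [-4.2, -0.7, 14.4]
grip_width: 0.0004
grip_force: 6.7
```

Request:
step_arm(
  rows=[
    [0,0,0.016,0,0,0],
    [0,0,0.016,0,0,0],
    [-0.02,0.0032,0,0,0,0],
    [-0.02,0.0032,0,0,0,0],
    [-0.0205,0.0032,0,0,0,0],
    [0,0,0,0,0,0],
    [0,0,-0.012,0,0,0],
    [0,0,-0.012,0,0,0],
    [0,0,-0.004,0,0,0],
    [0,0,-0.003,0,0,0],
    [0,0,0,0,0,0],
    [0,0,0,0,0,0],
  ],
)

```text
time: 8.8
position: [0.5791, 0.1339, 0.145]
tool_rot: [0.759, 0.652, 0.0, 0.001]
ft_force: [-2.3, -1.4, 11.4]
grip_width: 0.0005
grip_force: 5.7
```

Request:
step_arm(
  rows=[
    [0,0,0.016,0,0,0],
    [0,0,0.015,0,0,0],
    [-0.02,0.0032,0,0,0,0],
    [-0.02,0.0032,0,0,0,0],
    [-0.0205,0.0032,0,0,0,0],
    [0,0,0,0,0,0],
    [0,0,-0.012,0,0,0],
    [0,0,-0.012,0,0,0],
    [0,0,-0.004,0,0,0],
    [0,0,-0.003,0,0,0],
    [0,0,0,0,0,0],
    [0,0,0,0,0,0],
  ],
)

```text
time: 10.3
position: [0.5188, 0.1436, 0.1449]
tool_rot: [0.759, 0.652, 0.001, 0.001]
ft_force: [-2.0, -1.4, 13.0]
grip_width: 0.0005
grip_force: 6.6
```

Request:
step_arm(
  rows=[
    [0,0,0.03,0,0,0],
    [0,0,0.03,0,0,0],
    [0,0,0.03,0,0,0],
    [-0.017,-0.0277,0,0,0,0],
    [-0.017,-0.0277,0,0,0,0],
    [-0.017,-0.0277,0,0,0,0],
    [-0.017,-0.0277,0,0,0,0],
    [-0.017,-0.0277,0,0,0,0],
    [0,0,0,0,0,0],
    [0,0,0,0,0,0],
  ],
  jaw=0.045,
  squeeze=30,
)

```text
time: 11.55
position: [0.4334, 0.0054, 0.2332]
tool_rot: [0.759, 0.651, 0.0, -0.0]
ft_force: [0.5, 0.3, -0.5]
grip_width: 0.0451
grip_force: 0.0
```

```bash
python3 - <<'E'
from h import *
c=shot('wrist');o=get_obs();print(o['position'],o['q'].round(2),o['grip_width'])
T=R.from_quat(o['tool_rot']).as_matrix();print(T.round(3))
v,u=np.nonzero(c['depth']>0);P=pts(c,u,v,c['depth'][v,u])
ex=np.array([.98837,-.15206]);ey=np.array([.15206,.98837])
x=(P[:,:2]-[.5781,.1357])@ex;y=(P[:,:2]-[.5781,.1357])@ey
s=(P[:,2]>.108)&(P[:,2]<.126)&(abs(x+.123)<.02)&(y<-.05)&(y>-.25)
print('bar x',np.percentile(x[s],[2,50,98]),y[s].min(),y[s].max(),np.percentile(P[s,2],[2,98]))
cv2.imwrite('pics/w3.png',c['pixels'])
E
```

```text
[0.43350015 0.00568817 0.23319541] [-0.25  0.28  1.9   0.    0.96 -0.09] 0.044829157001978495
[[ 0.151  0.989  0.   ]
 [ 0.989 -0.151  0.   ]
 [ 0.     0.    -1.   ]]
bar x [-0.12805275 -0.12195958 -0.10451672] -0.21278753271864417 -0.09192000031221019 [0.11497161 0.12096895]
```

View pics/w3.png

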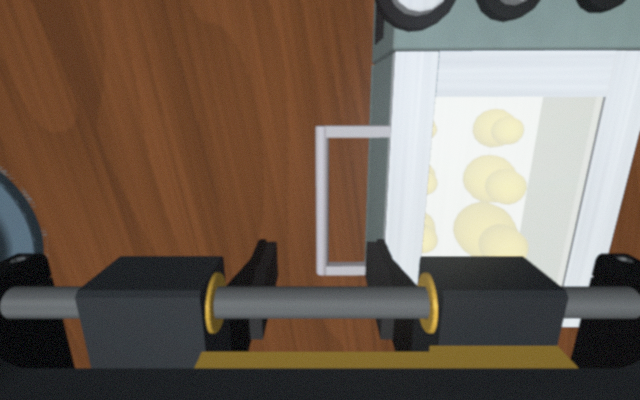

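Request:
step_arm(
  rows=[
    [0,0,-0.02,0,0,0],
    [0,0,-0.02,0,0,0],
    [0,0,-0.02,0,0,0],
    [0,0,-0.02,0,0,0],
    [0,0,-0.02,0,0,0],
    [0,0,-0.018,0,0,0],
    [0,0,0,0,0,0],
    [0,0,0,0,0,0],
  ],
)

```text
time: 12.6
position: [0.4335, 0.0057, 0.1155]
tool_rot: [0.758, 0.652, 0.0, 0.0]
ft_force: [-0.0, -0.3, 0.1]
grip_width: 0.0451
grip_force: 0.0
```

Request:
step_arm(
  rows=[
    [0,0,0,0,0,0],
    [0,0,0,0,0,0],
    [0,0,0,0,0,0],
    [0,0,0,0,0,0],
    [0,0,0,0,0,0],
    [0,0,0,0,0,0],
  ],
  jaw=0,
  squeeze=40,
)

```text
time: 13.35
position: [0.4339, 0.0051, 0.1154]
tool_rot: [0.759, 0.651, 0.001, 0.001]
ft_force: [1.1, 0.5, 0.5]
grip_width: 0.0086
grip_force: 40.0
```

```bash
python3 - <<'E'
import numpy as np
t=np.radians(np.linspace(0,40,25));x=-.23*np.cos(t)+.005*np.sin(t);z=.23*np.sin(t)+.005*np.cos(t)
for a,b in zip(np.diff(x),np.diff(z)): print([round(a*.98837,4),round(-a*.15206,4),round(b,4),0.25,1.65,0],end=',')
E
```

```text
[np.float64(0.0002), np.float64(-0.0), np.float64(0.0067), 0.25, 1.65, 0],[np.float64(0.0004), np.float64(-0.0001), np.float64(0.0067), 0.25, 1.65, 0],[np.float64(0.0006), np.float64(-0.0001), np.float64(0.0067), 0.25, 1.65, 0],[np.float64(0.0008), np.float64(-0.0001), np.float64(0.0066), 0.25, 1.65, 0],[np.float64(0.001), np.float64(-0.0002), np.float64(0.0066), 0.25, 1.65, 0],[np.float64(0.0012), np.float64(-0.0002), np.float64(0.0066), 0.25, 1.65, 0],[np.float64(0.0014), np.float64(-0.0002), np.float64(0.0065), 0.25, 1.65, 0],[np.float64(0.0016), np.float64(-0.0002), np.float64(0.0065), 0.25, 1.65, 0],[np.float64(0.0018), np.float64(-0.0003), np.float64(0.0065), 0.25, 1.65, 0],[np.float64(0.0019), np.float64(-0.0003), np.float64(0.0064), 0.25, 1.65, 0],[np.float64(0.0021), np.float64(-0.0003), np.float64(0.0063), 0.25, 1.65, 0],[np.float64(0.0023), np.float64(-0.0004), np.float64(0.0063), 0.25, 1.65, 0],[np.float64(0.0025), np.float64(-0.0004), np.float64(0.0062), 0.25, 1.65, 0],[np.float64(0.0027), np.float64(-0.0004), np.float64(0.0061), 0.25, 1.65, 0],[np.float64(0.0028), np.float64(-0.0004), np.float64(0.006), 0.25, 1.65, 0],[np.float64(0.003), np.float64(-0.0005), np.float64(0.006), 0.25, 1.65, 0],[np.float64(0.0032), np.float64(-0.0005), np.float64(0.0059), 0.25, 1.65, 0],[np.float64(0.0033), np.float64(-0.0005), np.float64(0.0058), 0.25, 1.65, 0],[np.float64(0.0035), np.float64(-0.0005), np.float64(0.0057), 0.25, 1.65, 0],[np.float64(0.0037), np.float64(-0.0006), np.float64(0.0056), 0.25, 1.65, 0],[np.float64(0.0038), np.float64(-0.0006), np.float64(0.0055), 0.25, 1.65, 0],[np.float64(0.004), np.float64(-0.0006), np.float64(0.0053), 0.25, 1.65, 0],[np.float64(0.0041), np.float64(-0.0006), np.float64(0.0052), 0.25, 1.65, 0],[np.float64(0.0043), np.float64(-0.0007), np.float64(0.0051), 0.25, 1.65, 0],
```

Request:
step_arm(
  rows=[
    [0.0002,0,0.0067,0.25,1.65,0],
    [0.0004,-0.0001,0.0067,0.25,1.65,0],
    [0.0006,-0.0001,0.0067,0.25,1.65,0],
    [0.0008,-0.0001,0.0066,0.25,1.65,0],
    [0.001,-0.0002,0.0066,0.25,1.65,0],
    [0.0012,-0.0002,0.0066,0.25,1.65,0],
    [0.0014,-0.0002,0.0065,0.25,1.65,0],
    [0.0016,-0.0002,0.0065,0.25,1.65,0],
    [0.0018,-0.0003,0.0065,0.25,1.65,0],
    [0.0019,-0.0003,0.0064,0.25,1.65,0],
    [0.0021,-0.0003,0.0063,0.25,1.65,0],
    [0.0023,-0.0004,0.0063,0.25,1.65,0],
  ],
)

```text
time: 14.85
position: [0.4492, 0.0027, 0.1932]
tool_rot: [0.747, 0.642, -0.113, -0.131]
ft_force: [2.7, -0.5, -4.9]
grip_width: 0.0084
grip_force: 40.0
```

Request:
step_arm(
  rows=[
    [0.0025,-0.0004,0.0062,0.25,1.65,0],
    [0.0027,-0.0004,0.0061,0.25,1.65,0],
    [0.0028,-0.0004,0.006,0.25,1.65,0],
    [0.003,-0.0005,0.006,0.25,1.65,0],
    [0.0032,-0.0005,0.0059,0.25,1.65,0],
    [0.0033,-0.0005,0.0058,0.25,1.65,0],
    [0.0035,-0.0005,0.0057,0.25,1.65,0],
    [0.0037,-0.0006,0.0056,0.25,1.65,0],
    [0.0038,-0.0006,0.0055,0.25,1.65,0],
    [0.004,-0.0006,0.0053,0.25,1.65,0],
    [0.0041,-0.0006,0.0052,0.25,1.65,0],
    [0.0043,-0.0007,0.0051,0.25,1.65,0],
  ],
)

```text
time: 16.35
position: [0.4895, -0.0033, 0.2609]
tool_rot: [0.713, 0.612, -0.223, -0.26]
ft_force: [1.7, 0.5, -3.9]
grip_width: 0.0084
grip_force: 40.0
```

Request:
step_arm(
  rows=[
    [0,0,0,0,0,0],
    [0,0,0,0,0,0],
    [0,0,0,0,0,0],
    [0,0,0,0,0,0],
    [0,0,0,0,0,0],
    [0,0,0,0,0,0],
  ],
)

```text
time: 17.1
position: [0.4899, -0.0034, 0.2615]
tool_rot: [0.713, 0.613, -0.222, -0.259]
ft_force: [4.7, 0.6, -6.9]
grip_width: 0.0087
grip_force: 40.0
```

```bash
python3 - <<'E'
from h import *
c=shot('scene');o=get_obs();cv2.imwrite('pics/s2.png',cv2.resize(c['pixels'][120:330,180:460],None,fx=2.8,fy=2.8))
print(o['position'],o['ft_force'],o['grip_width'],o['grip_force'],abs(o['joint_velocities']).max())
z=o['position'][2];print('angle from z',np.degrees(np.arcsin((z-.1115)/.23)))
for n in ['scene','top']:
    c=shot(n)
    for r in cut_out('lid',n)[:1]:
        P=region(c,r['region']);q=P[:,:2]-[.5781,.1357];x=q@[.98837,-.15206];y=q@[.15206,.98837]
        s=(y<-.05)&(y>-.25)&(x<.1)&(x>-.07)&(P[:,2]>.118)&(P[:,2]<.26)
        p=np.polyfit(x[s],P[s,2],1)
        for _ in range(6):
            res=abs(P[:,2]-np.polyval(p,x));k=s&(res<.008);p=np.polyfit(x[k],P[k,2],1)
        print(n,s.sum(),k.sum(),'lid deg',np.degrees(np.arctan(-p[0])))
E
```

```text
[ 0.48994688 -0.00338886  0.26151607] [ 4.64695194  0.6419763  -7.44503576] 0.008735631681130389 40.00087022781372 0.001718915122816828
angle from z 40.71098684850554
scene 3026 3009 lid deg 39.97217380002885
top 567 557 lid deg 39.802325252089375
```

View pics/s2.png

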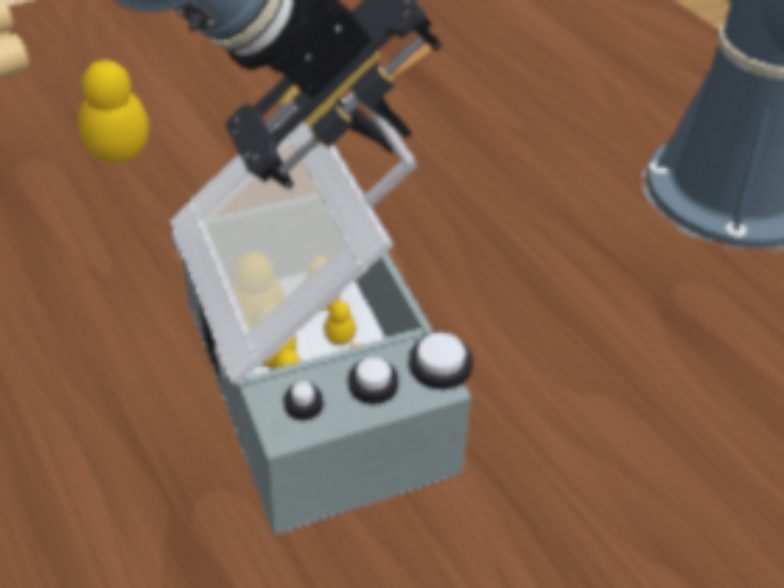

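The picture shows the lid open at about 40°, with the bar at (370–410, 100–170) held in the fingers and all three keys up at (305,398), (373,378) and (441,357).

```bash
python3 -c "
from rig import hand_in
print(hand_in())"
```

```text
the job is handed in; nothing more can be done
None
```

I pressed the keys fully down one at a time (small, medium, large) with the lid shut, then raised the lid by its bar to a measured 40° and handed the job in still holding it; no verdict came back.

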